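# Feed the slide rack through the sprung gate

## Task

Press the long treadle beside the chute down with one fingertip so that the gate bar sinks below the chute floor, and while that finger keeps the gate open, push the slide rack along the chute with the other fingertip until it is wholly past the gate; then let the treadle up so that the gate rises fully behind it, and move the hand away. Only push the rack, upright and sliding on the chute floor (never pinch or lift it), do not let the gate come up under it, and leave the other things on the desk where they are.

Things in the scene. Friction and masses are not known exactly. Their poses are not given: they have to be found in the camera images.
- chute: Fixed metal feed chute, 325 mm long, 185 mm wide, nothing over it. Origin: at desk level, straight below the gate slot on the chute's centre line. +x: the way the rack travels; +y: towards the gate's hinge side; the treadle is on the -y side; z up. The loading end, at x = -200 mm, is open.
- floor_at_gate (a point): Point 40 mm above the chute's origin. Chute floor: 40 mm above the desk before the gate slot (x = -6 to 6 mm), 39 mm after it. The two side walls are 6 mm thick, tops 56 mm above the desk, 66 mm apart inside (y = -33 to 33 mm), 69 mm apart past the slot, and are slotted at the gate.
- end_stop (a point): Foot of the face of the wall that closes the chute's far end, at chute x = 114 mm; its top is 58 mm above the desk.
- gate_pin (a point): Hinge pin of the gate lever, along chute x, at y = 75 mm, 30 mm above the desk. The lever's 5 mm thick bar crosses the chute in the slot at x = 0; closed it slants up across the chute (10 mm over the floor at the hinge side, 26 mm at the treadle side) and blocks the rack.
- gate (a joint): Angle of the gate lever, rad: 0 closed (at rest), growing as the treadle is pressed, 0.34 at the bottom stop. From 0.26 on the bar is below the floor everywhere; at 0.28 it lies level, 3 mm below the floor. A spring closes it when let go; the treadle takes about 3 N at first and 5 N at the bottom.
- treadle (a point): Centre of the treadle's top face at the slot (x = 0). Flat steel bar 42 mm wide on the gate lever, outside the -y wall, along the chute from x = -205 to 60 mm, so a finger can slide along it. At rest its top is 95 mm above the desk at chute y = -63 mm, tilted 0.28 rad; at gate 0.28 it is level, 54 mm above the desk, y = -75 mm; at 0.34, 45 mm above the desk.
- rack_mid (a point): Centre of the slide rack, 18 mm above its underside: white plastic, glass slides on edge, 70 mm long (its x), 60 mm wide, 36 mm high, flat upright end plates, 0.15 to 0.31 kg. Starts on the chute floor before the gate, x axis along the chute's within 0.04 rad. Wholly past the gate its centre is at chute x of 38 mm or more; against the end stop at 79 mm.
- dye_bottle: Small brown bottle with white cap, 27 mm across, 61 mm high; bystander. Origin at its underside.
- cassettes3: Bundle of white tissue cassettes, 42x41x32 mm; bystander. Origin at its underside.
- block1: Paraffin block on a white cassette, 40x28x15 mm; bystander. Origin at its underside.
- cassettes2: Flat stack of three white tissue cassettes, 34x45x22 mm, beyond the chute's end; bystander. Origin at its underside.
- blade_dispenser: Blade dispenser, 30x100x22 mm; bystander. Origin at its underside.
Not all that is in view belongs to the job. Leave any green or orange look-alike of the part that bears rack_mid alone.

How it is judged:
By the outcome, as a careful person would: the job done as asked, in the order asked, and still so for the second after the job is handed in, with the robot touching nothing.
It also fails if it takes over 40 s, if anything falls off the work surface, if the arm or the gripper's body presses on something with over 40 N, if the wrist force passes 120 N, or if a joint passes its speed limit or range.

## Robot

A 6-joint arm with a two-finger parallel gripper is mounted at the origin on a cart in front of the work surface, level with it; the furniture and walls round the work are solid. World frame = base frame: x ahead of the robot, y to its left, z up, the work surface at z = 0. Lengths are in m, angles in rad, forces in N, time in s.
With the tool pointing down it reaches from about 0.3 to 0.775 m from the base axis. Payload 14.6 kg.
Tool frame: the origin (TCP) lies midway between the tips of the shut fingers; the grasp point (between the pads) lies 19 mm behind it (grasp_offset is the distance from the TCP to the grasp point, in m); z points along the fingers, y is the line along which they close (so a half turn about z gives the same grasp; the last joint's range is limited). The gripper opens to 94 mm and grips with 3 to 60 N. Pads are 16 mm wide; open, the fingers measure 119 mm over their backs; the gripper's body (75 mm by 177 mm) begins 78 mm behind the grasp point.
Start: joints at [-1.251, 0.3, 1.521, -0, 1.321, -0.067], TCP at [0.207, -0.509, 0.205] pointing down, gripper open.
Joint ranges: [-3.03, 3.03], [-0.79, 2.21], [0.23, 2.52], [-1.04, 4.18], [0, 3.07], [-2.55, 2.55]. Speed limits (rad/s): [2.22, 2.22, 2.57, 3.14, 3.14, 3.14].

## Interface

Orientations are given as [roll, pitch, yaw] about the fixed x, y, z axes, in that order (R = Rz(yaw) Ry(pitch) Rx(roll)).
In Python, from station import * gives the robot as it stands. The module is installed in compiled form; this text tells all that it offers.
- The arm moves only by the tool send_rows, never from a script. Its argument "rows" is a list of rows, each an object of numbers: "dx", "dy", "dz": the shift along the tool's x, y, z in mm; "roll": the turn about the tool's z in degrees; "jaw": the closure, from -1 (fully open) to 1 (shut). In form: [{"dx": .., "dy": .., "dz": .., "roll": .., "jaw": ..}, ...]. A call has 1 to 12 rows; each row shifts and turns the commanded pose from where the row before left it, along the tool's axes as they then stand; what a row does not reach is not made up. A row lasts 1/12 s, in which the tool goes at most 41.7 mm and 7.16 degrees, less where a joint would pass 70% of its speed; a pose out of reach is approached as far as the arm can. A call is refused whole if a number of a shift passes 41.7 or a number of a turn 7.16, either way. A call with a gripper value outside its range is refused whole. The fingers move at their own pace and stop on an object; "force" is the grip in N (left out, the last holds). Time passes only in rows, so rows that do not move let the fingers close. It gives the time, the measured TCP pose, the force, the opening and the grip force at its end, in the units of the state.
- get_obs(): the state, without advancing time (a new reading comes with each control period).
- camera(name): name is "side" or "top"; returns a dict with "frame" (400x640x3 uint8, red, green, blue), "z_map" (400x640 float32, m along the optical axis (not along the pixel's ray), 0 where there is no reading), "camera_matrix" (3x3 intrinsics, pixels), "rvec" (rotation vector, rad) and "tvec" (3), from world to camera coordinates, as OpenCV has them. Camera axes: x right, y down, z forward; pixel columns grow to the right and rows downward; lengths in m; the calibration is good to about 2 mm. A picture is of the moment at which its call begins.
- hand_in(): hands the job in; it is judged then, once.
The state is a dict: "time_s": time; "qpos": joint angles; "joint_vel": joint speeds; "tau": joint torques, N m; "ee_pos": TCP position; "eef_rot": TCP orientation; "force": force on the tool from outside, world axes, zero at the start; "moment": the same for the moment, N m; "grip_width": finger opening in m; "grip_force": force on a finger pad.
Only numpy, scipy, OpenCV 4.12 (cv2) and the standard library are available. Lean on these libraries where they do the work, as an engineer would, in place of code of your own. Each camera call takes 0.05 s, during which the arm holds its last target. There are 200 camera calls.

## Working session

There is one attempt and no reset: what is moved stays moved. The work goes in short steps, Python scripts to look and compute and a tool call to move; the robot and the scene stay as the last step left them, time stands still between calls to the robot, and variables do not carry over. Pictures are saved under pics/ and viewed, at most 10 in all, crops included, and the job is handed in when it is done.

Besides the shell and the picture viewer there is one more tool, called after "Call:" as name([rows], argument=value, ...), one row to a line, values as JSON. send_rows: Moves the arm, as the interface text tells. Its arguments: {"type":"object","properties":{"rows":{"type":"array"},"force":{"type":"number"}},"required":["rows"]}

```bash
mkdir -p pics; cat > h.py <<'E'
from station import *
import numpy as np, cv2
def cam(n):
    c=camera(n); c['R']=cv2.Rodrigues(np.array(c['rvec'],float))[0]; c['t']=np.array(c['tvec'],float).ravel(); c['K']=np.array(c['camera_matrix'],float); return c
def cloud(c):
    z=c['z_map'].astype(float); v,u=np.mgrid[:400,:640]; K=c['K']
    P=np.stack([(u-K[0,2])/K[0,0]*z,(v-K[1,2])/K[1,1]*z,z],-1)
    W=(P-c['t'])@c['R']; W[z==0]=np.nan; return W
def proj(c,p):
    q=c['R']@np.array(p,float)+c['t']; q=c['K']@q; return q[:2]/q[2]
E
python3 - <<'E'
from h import *
for n in('top','side'):
    c=cam(n); cv2.imwrite(f'pics/{n}0.png',c['frame'][:,:,::-1]); np.savez(f'{n}0.npz',W=cloud(c),f=c['frame'])
    print(n,c['K'][0,0],-c['R'].T@c['t'],c['R'][2])
print(get_obs())
E
```

```text
top 492.66254956842374 [0.29975312 0.10585801 1.27862938] [ 0.19453721  0.00737066 -0.98086745]
side 455.1120059300562 [ 0.42605826 -0.91292303  0.56178998] [ 0.10834064  0.90890119 -0.4026921 ]
{'time_s': 0.1, 'qpos': array([-1.25063365e+00,  3.00422556e-01,  1.52149840e+00,  1.20957323e-05,
        1.32068237e+00, -6.65800527e-02]), 'joint_vel': array([-7.27238319e-04, -8.95134246e-04, -2.43876085e-03,  1.61232464e-03,
       -7.12087108e-04, -1.84395557e-06]), 'tau': array([ 1.35313123e-03, -5.32639360e+01, -3.53284621e+01,  7.08897924e-02,
        2.34468776e-02, -4.79584628e-05]), 'ee_pos': array([ 0.20738571, -0.50916236,  0.20494793]), 'eef_rot': array([-3.14058500e+00, -7.89311051e-05,  3.86739695e-01]), 'force': array([0.55634012, 0.01254169, 0.36393015]), 'moment': array([-0.02279221,  0.00304472,  0.01196339]), 'grip_force': 0.0, 'grip_width': 0.09401617212661274}
```

View pics/top0.png

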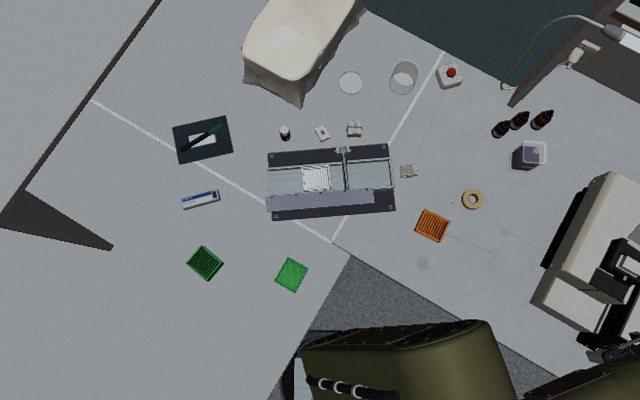

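View pics/side0.png

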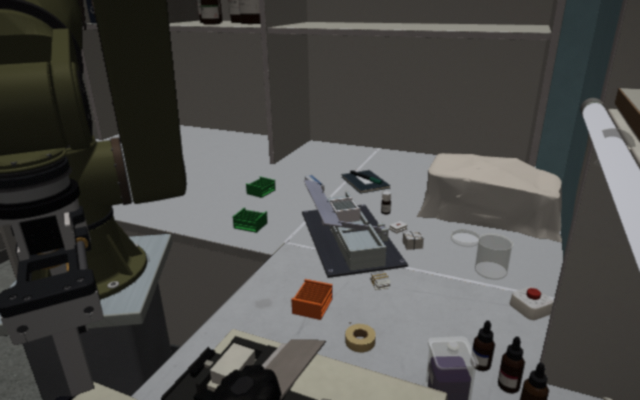

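Top view: chute spans about (267..395, 145..220), rack (white) at about (316,178), gate at about column 345, treadle along rows 195–207; look-alikes are green (205,263), (291,275) and orange (432,226). The robot is below.

```bash
python3 - <<'E'
from h import *
d=np.load('top0.npz'); W=d['W']; f=d['f']
cv2.imwrite('pics/crop0.png',cv2.resize(f[110:230,250:420,::-1],None,fx=4.6,fy=4.6,interpolation=cv2.INTER_CUBIC))
np.set_printoptions(precision=3,suppress=True,linewidth=200)
for u in(290,316,334,345,355,380):
  print('col',u)
  print(np.c_[np.arange(140,224,3),W[140:224:3,u]].T)
E
```

```text
col 290
[[140.    143.    146.    149.    152.    155.    158.    161.    164.    167.    170.    173.    176.    179.    182.    185.    188.    191.    194.    197.    200.    203.    206.    209.
  212.    215.    218.    221.   ]
 [  0.711   0.704   0.694   0.686   0.676   0.667   0.658   0.65    0.641   0.621   0.617   0.61    0.602   0.594   0.585   0.578   0.57    0.563   0.544   0.536   0.528   0.521   0.512   0.505
    0.513   0.504   0.498   0.49 ]
 [  0.185   0.185   0.184   0.184   0.184   0.183   0.183   0.183   0.182   0.18    0.18    0.18    0.18    0.18    0.179   0.179   0.179   0.179   0.176   0.176   0.175   0.175   0.175   0.174
    0.18    0.179   0.18    0.179]
 [  0.001  -0.002   0.003   0.      0.008   0.01    0.013   0.012   0.014   0.058   0.043   0.04    0.039   0.038   0.044   0.042   0.041   0.038   0.09    0.09    0.093   0.095   0.099   0.101
    0.007   0.011   0.003   0.001]]
col 316
[[140.    143.    146.    149.    152.    155.    158.    161.    164.    167.    170.    173.    176.    179.    182.    185.    188.    191.    194.    197.    200.    
[... 3728 characters left out ...]
.    221.   ]
 [  0.716   0.706   0.695   0.687   0.679   0.67    0.648   0.645   0.637   0.629   0.622   0.614   0.606   0.597   0.589   0.581   0.571   0.57    0.564   0.557   0.548   0.54    0.532   0.524
    0.517   0.509   0.501   0.494]
 [ -0.059  -0.058  -0.057  -0.057  -0.058  -0.057  -0.051  -0.053  -0.053  -0.053  -0.053  -0.053  -0.053  -0.052  -0.053  -0.052  -0.051  -0.055  -0.056  -0.056  -0.056  -0.056  -0.055  -0.055
   -0.056  -0.056  -0.056  -0.056]
 [ -0.002   0.003   0.011   0.008   0.007   0.01    0.057   0.041   0.04    0.041   0.037   0.037   0.036   0.041   0.039   0.039   0.052   0.019   0.007   0.005   0.009   0.008   0.01    0.01
    0.004   0.      0.     -0.001]]
```

View pics/crop0.png

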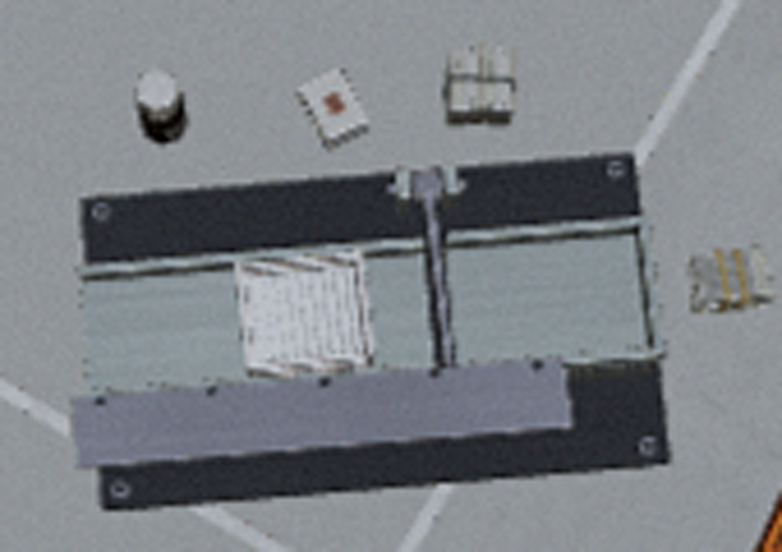

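```bash
python3 - <<'E'
from h import *
np.set_printoptions(precision=4,suppress=True,linewidth=200)
c=cam('top'); C=-c['R'].T@c['t']
def ray(p,z):
    u,v=p[0]/4.6+250-.39,p[1]/4.6+110-.39
    d=c['R'].T@np.linalg.inv(c['K'])@[u,v,1]; return (C+d*(z-C[2])/d[2])
pl=np.array([ray(p,.008) for p in[(80,198),(635,153),(668,462),(103,508)]])
print('plate',pl); 
for i in range(4): print(np.linalg.norm(pl[i]-pl[(i+1)%4]))
ex=(pl[1]-pl[0]+pl[2]-pl[3]); ex/=np.linalg.norm(ex); yaw=np.arctan2(ex[1],ex[0]); print('yaw',yaw)
ey=np.array([-ex[1],ex[0],0])
def L(name,p,z): 
    w=ray(p,z); print(name,w,'x',w@ex,'y',w@ey)
for n,p,z in[('farwall in-edge top a',(84,278),.056),('far b',(640,233),.056),('far outer a',(80,265),.056),('far outer b',(640,220),.056),('endstop face top',(640,238),.058),('endstop face bot',(652,345),.058),
 ('gate hinge',(425,200),.04),('gate mid',(438,290),.058),('gate end',(446,362),.064),('plateL',(91,353),.008),('plateR',(651,307),.008),
 ('tread nearL',(80,467),.1),('tread nearR',(571,427),.1),('tread R far',(567,362),.09),('tread L far',(72,400),.09)]: L(n,p,z)
for p in[(236,262),(360,250),(373,362),(247,375)]: L('rack',p,.076)
# cloud floor/wall stats
d=np.load('top0.npz'); W=d['W'].reshape(-1,3); x=W@ex;y=W@ey;z=W[:,2]
xo=pl.mean(0)@ex;yo=pl.mean(0)@ey; print('centre',xo,yo)
m=(abs(x-xo)<.16)&(abs(y-yo)<.09)
for a,b in[(.033,.047),(.05,.06),(.08,.11)]:
  k=m&(z>a)&(z<b); print(a,b,k.sum(),np.percentile(x[k],[1,50,99]),np.percentile(y[k],[1,25,50,75,99]))
E
```

```text
plate [[ 0.6731  0.2452  0.008 ]
 [ 0.7046 -0.0782  0.008 ]
 [ 0.5217 -0.0944  0.008 ]
 [ 0.4909  0.226   0.008 ]]
0.324927933927188
0.18360237855015707
0.32187315005168937
0.1831916916918686
yaw -1.4741584282450437
farwall in-edge top a [0.6128 0.2361 0.056 ] x -0.17590668587064343 y 0.6327033193827954
far b [ 0.6428 -0.0734  0.056 ] x 0.13507576381198033 y 0.6327217370862243
far outer a [0.6202 0.2386 0.056 ] x -0.17765405934700976 y 0.6403420064603915
far outer b [ 0.6503 -0.0735  0.056 ] x 0.13591102583490633 y 0.640195967016931
endstop face top [ 0.6394 -0.0731  0.058 ] x 0.13440954315203824 y 0.6293260667728506
endstop face bot [ 0.5784 -0.0788  0.058 ] x 0.13421640154553813 y 0.5680609096443004
gate hinge [0.6651 0.0458 0.04  ] x 0.018545222244714565 y 0.6663790917287531
gate mid [0.608  0.0393 0.058 ] x 0.01954285232574728 y 0.6089855907573228
gate end [0.5659 0.0351 0.064 ] x 0.0196259988445366 y 0.5666617797822007
plateL [0.5807 0.2358 0.008 ] x -0.17862452487510933 y 0.6007536666086094
plateR [ 0.6122 -0.0861  0.008 ] x 0.14478779559161756 y 0.6010449441372808
tread nearL 
[... 179 characters left out ...]
.09  ] x 0.08223756242492497 y 0.5557503226229401
tread L far [0.5367 0.2367 0.09  ] x -0.18382108833577246 y 0.5570269988479595
rack [0.6178 0.151  0.076 ] x -0.09066461801630728 y 0.6294912549459011
rack [0.6255 0.0831 0.076 ] x -0.022368245155087164 y 0.6306053951243171
rack [0.5627 0.0755 0.076 ] x -0.02081319279319124 y 0.5674014245576636
rack [0.5546 0.1437 0.076 ] x -0.08956181490890351 y 0.5658856065037128
centre -0.016647937127828884 0.6019812541919402
0.033 0.047 2577 [-0.1734  0.0033  0.1332] [0.5708 0.5886 0.6056 0.6227 0.6783]
0.05 0.06 612 [-0.1725 -0.0131  0.1396] [0.5619 0.5715 0.6306 0.6382 0.6424]
0.08 0.11 1619 [-0.1739 -0.0492  0.0779] [0.5189 0.5284 0.5386 0.5487 0.5588]
```

Chute frame: origin at world (0.599, 0.038), +x direction (0.0965, −0.995). The end stop, gate, treadle and walls all agree with this to about 1 mm. The rack spans chute x from −111 to −41, and its centre is at y≈−2. Plan:
- Tool yaw 1.667, finger opening about 62 mm.
- TCP at chute y −38, so one finger is on the treadle at −75 and the other is at 0.
- Start behind the rack at x −137.

Call:
send_rows([
  {"roll": -7.1,"jaw": -0.33},
  {"roll": -7.1,"jaw": -0.33},
  {"roll": -7.1,"jaw": -0.33},
  {"roll": -7.1,"jaw": -0.33},
  {"roll": -7.1,"jaw": -0.33},
  {"roll": -7.1,"jaw": -0.33},
  {"roll": -7.1,"jaw": -0.33},
  {"roll": -7.1,"jaw": -0.33},
  {"roll": -7.1,"jaw": -0.33},
  {"roll": -7.1,"jaw": -0.33},
  {"roll": -2.4,"jaw": -0.33},
  {"jaw": -0.33},
])

```text
invalid input at $.rows[0]: expected keys dx, dy, dz, roll, jaw
```

```bash
cat > rel.py <<'E'
from h import *
from scipy.spatial.transform import Rotation as Ro
np.set_printoptions(precision=2,suppress=True)
O=np.array([.5991,.0380,0]);ex=np.array([.0965,-.9953,0]);ey=np.array([.9953,.0965,0]);A=np.array([ex,ey,[0,0,1]])
def rel(t):
    o=get_obs(); R=Ro.from_euler('xyz',o['eef_rot']).as_matrix()
    print('t',o['time_s'],'chute mm',A@(o['ee_pos']-O)*1e3,'yaw',o['eef_rot'],'w',o['grip_width'],'F',A@o['force'],'M',o['moment'])
    print('need tool mm',R.T@(O+A.T@(np.array(t)/1e3)-o['ee_pos'])*1e3)
import sys
rel([float(a) for a in sys.argv[1:4]])
E
python3 rel.py -137 -38 150
```

```text
t 0.15 chute mm [ 506.84 -442.66  205.05] yaw [-3.14 -0.    0.39] w 0.09409008169076646 F [-0.34  0.07 -0.31] M [-0.    0.03 -0.04]
need tool mm [ 571.97 -501.1    55.48]
```

All keys are needed.

Call:
send_rows([
  {"dx": 0,"dy": 0,"dz": 0,"roll": -7.1,"jaw": -0.33},
  {"dx": 0,"dy": 0,"dz": 0,"roll": -7.1,"jaw": -0.33},
  {"dx": 0,"dy": 0,"dz": 0,"roll": -7.1,"jaw": -0.33},
  {"dx": 0,"dy": 0,"dz": 0,"roll": -7.1,"jaw": -0.33},
  {"dx": 0,"dy": 0,"dz": 0,"roll": -7.1,"jaw": -0.33},
  {"dx": 0,"dy": 0,"dz": 0,"roll": -7.1,"jaw": -0.33},
  {"dx": 0,"dy": 0,"dz": 0,"roll": -7.1,"jaw": -0.33},
  {"dx": 0,"dy": 0,"dz": 0,"roll": -7.1,"jaw": -0.33},
  {"dx": 0,"dy": 0,"dz": 0,"roll": -7.1,"jaw": -0.33},
  {"dx": 0,"dy": 0,"dz": 0,"roll": -7.1,"jaw": -0.33},
  {"dx": 0,"dy": 0,"dz": 0,"roll": -2.4,"jaw": -0.33},
  {"dx": 0,"dy": 0,"dz": 0,"roll": 0,"jaw": -0.33},
])

```text
time_s: 1.15
ee_pos: [0.2074, -0.5093, 0.2052]
eef_rot: [-3.141, -0.0, 1.67]
force: [0.0, 0.2, -0.3]
grip_width: 0.0623
grip_force: 0.0
```

```bash
python3 rel.py -137 -38 150
```

```text
t 1.15 chute mm [ 506.9  -442.67  205.2 ] yaw [-3.14 -0.    1.67] w 0.06225094012447486 F [-0.17  0.05 -0.34] M [-0.01 -0.11  0.03]
need tool mm [642.89 406.27  55.48]
```

Call:
send_rows([
  {"dx": 26.8,"dy": 16.9,"dz": 0,"roll": 0,"jaw": -0.33},
  {"dx": 26.8,"dy": 16.9,"dz": 0,"roll": 0,"jaw": -0.33},
  {"dx": 26.8,"dy": 16.9,"dz": 0,"roll": 0,"jaw": -0.33},
  {"dx": 26.8,"dy": 16.9,"dz": 0,"roll": 0,"jaw": -0.33},
  {"dx": 26.8,"dy": 16.9,"dz": 0,"roll": 0,"jaw": -0.33},
  {"dx": 26.8,"dy": 16.9,"dz": 0,"roll": 0,"jaw": -0.33},
  {"dx": 26.8,"dy": 16.9,"dz": 0,"roll": 0,"jaw": -0.33},
  {"dx": 26.8,"dy": 16.9,"dz": 0,"roll": 0,"jaw": -0.33},
  {"dx": 26.8,"dy": 16.9,"dz": 0,"roll": 0,"jaw": -0.33},
  {"dx": 26.8,"dy": 16.9,"dz": 0,"roll": 0,"jaw": -0.33},
  {"dx": 26.8,"dy": 16.9,"dz": 0,"roll": 0,"jaw": -0.33},
  {"dx": 26.8,"dy": 16.9,"dz": 0,"roll": 0,"jaw": -0.33},
])

```text
time_s: 2.15
ee_pos: [0.3785, -0.1681, 0.2055]
eef_rot: [3.141, 0.0, 1.665]
force: [0.0, -1.0, -0.0]
grip_width: 0.0625
grip_force: 0.0
```

Call:
send_rows([
  {"dx": 26.8,"dy": 16.9,"dz": 0,"roll": 0,"jaw": -0.33},
  {"dx": 26.8,"dy": 16.9,"dz": 0,"roll": 0,"jaw": -0.33},
  {"dx": 26.8,"dy": 16.9,"dz": 0,"roll": 0,"jaw": -0.33},
  {"dx": 26.8,"dy": 16.9,"dz": 0,"roll": 0,"jaw": -0.33},
  {"dx": 26.8,"dy": 16.9,"dz": 0,"roll": 0,"jaw": -0.33},
  {"dx": 26.8,"dy": 16.9,"dz": 0,"roll": 0,"jaw": -0.33},
  {"dx": 26.8,"dy": 16.9,"dz": 0,"roll": 0,"jaw": -0.33},
  {"dx": 26.8,"dy": 16.9,"dz": 0,"roll": 0,"jaw": -0.33},
  {"dx": 26.8,"dy": 16.9,"dz": 0,"roll": 0,"jaw": -0.33},
  {"dx": 26.8,"dy": 16.9,"dz": 0,"roll": 0,"jaw": -0.33},
  {"dx": 26.8,"dy": 16.9,"dz": 0,"roll": 0,"jaw": -0.33},
  {"dx": 26.8,"dy": 16.9,"dz": 0,"roll": 0,"jaw": -0.33},
])

```text
time_s: 3.15
ee_pos: [0.5492, 0.1717, 0.2053]
eef_rot: [-3.141, 0.0, 1.666]
force: [-0.7, -0.5, 0.9]
grip_width: 0.0628
grip_force: 0.0
```

```bash
python3 rel.py -137 -38 110
```

```text
t 3.15 chute mm [-137.91  -36.76  205.28] yaw [-3.14  0.    1.67] w 0.06281598110784083 F [ 0.41 -0.78  0.89] M [ 0.01 -0.11  0.01]
need tool mm [-0.91 -1.21 95.28]
```

Call:
send_rows([
  {"dx": 0,"dy": -1,"dz": 18,"roll": 0,"jaw": -0.33},
  {"dx": 0,"dy": 0,"dz": 20,"roll": 0,"jaw": -0.33},
  {"dx": 0,"dy": 0,"dz": 20,"roll": 0,"jaw": -0.33},
  {"dx": 0,"dy": 0,"dz": 20,"roll": 0,"jaw": -0.33},
  {"dx": 0,"dy": 0,"dz": 15,"roll": 0,"jaw": -0.33},
  {"dx": 0,"dy": 0,"dz": 0,"roll": 0,"jaw": -0.33},
])

```text
time_s: 3.65
ee_pos: [0.5464, 0.1697, 0.1093]
eef_rot: [-3.137, 0.001, 1.666]
force: [-0.2, 0.3, -0.3]
grip_width: 0.0626
grip_force: 0.0
```

```bash
python3 rel.py -137 -38 48; python3 - <<'E'
from h import *
a=cam('top')['frame'][110:230,240:420,::-1]; b=cam('side')['frame'][140:300,250:470,::-1]
f=lambda i:cv2.resize(i,(780,int(780*i.shape[0]/i.shape[1])),interpolation=cv2.INTER_CUBIC)
a=cv2.resize(a,(400,267),interpolation=cv2.INTER_CUBIC); b=cv2.resize(b,(400,291),interpolation=cv2.INTER_CUBIC)
cv2.imwrite('pics/p1.png',np.vstack([a,b]))
E
```

```text
t 3.65 chute mm [-136.16  -39.79  109.25] yaw [-3.14  0.    1.67] w 0.06259259356536315 F [-0.33 -0.17 -0.32] M [-0.07 -0.09 -0.02]
need tool mm [ 0.87  2.1  61.24]
```

View pics/p1.png

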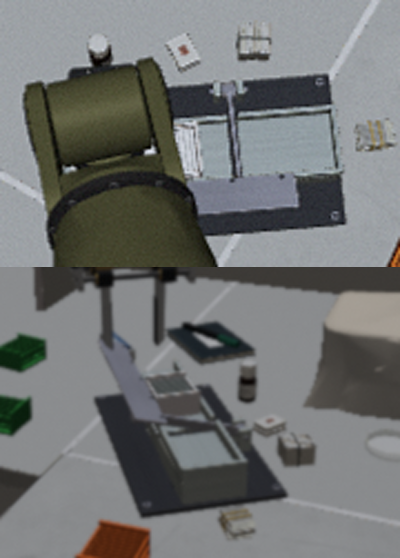

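The left finger is just above the treadle and the right finger is behind the rack, over the chute. Pressing now.

Call:
send_rows([
  {"dx": 0,"dy": 1,"dz": 6,"roll": 0,"jaw": -0.33},
  {"dx": 0,"dy": 0,"dz": 6,"roll": 0,"jaw": -0.33},
  {"dx": 0,"dy": 0,"dz": 6,"roll": 0,"jaw": -0.33},
  {"dx": 0,"dy": 0,"dz": 6,"roll": 0,"jaw": -0.33},
  {"dx": 0,"dy": 0,"dz": 6,"roll": 0,"jaw": -0.33},
  {"dx": 0,"dy": 0,"dz": 6,"roll": 0,"jaw": -0.33},
  {"dx": 0,"dy": 0,"dz": 6,"roll": 0,"jaw": -0.33},
  {"dx": 0,"dy": 0,"dz": 6,"roll": 0,"jaw": -0.33},
  {"dx": 0,"dy": 0,"dz": 6,"roll": 0,"jaw": -0.33},
  {"dx": 0,"dy": 0,"dz": 6,"roll": 0,"jaw": -0.33},
  {"dx": 0,"dy": 0,"dz": 0,"roll": 0,"jaw": -0.33},
  {"dx": 0,"dy": 0,"dz": 0,"roll": 0,"jaw": -0.33},
])

```text
time_s: 4.75
ee_pos: [0.5487, 0.1701, 0.0522]
eef_rot: [-3.141, 0.0, 1.668]
force: [-3.0, 0.2, 4.9]
grip_width: 0.0625
grip_force: 2.3
```

```bash
python3 rel.py 22 -38 48; python3 - <<'E'
from h import *
a=cam('top')['frame'][110:230,240:420,::-1]; b=cam('side')['frame'][140:300,250:470,::-1]
a=cv2.resize(a,(400,267),interpolation=cv2.INTER_CUBIC); b=cv2.resize(b,(400,291),interpolation=cv2.INTER_CUBIC)
cv2.imwrite('pics/p2.png',np.vstack([a,b]))
E
```

```text
t 4.75 chute mm [-136.36  -37.41   52.19] yaw [-3.14  0.    1.67] w 0.062538100385846 F [-0.5  -3.01  4.89] M [-0.11  0.82 -0.01]
need tool mm [-158.37   -0.65    4.2 ]
```

View pics/p2.png

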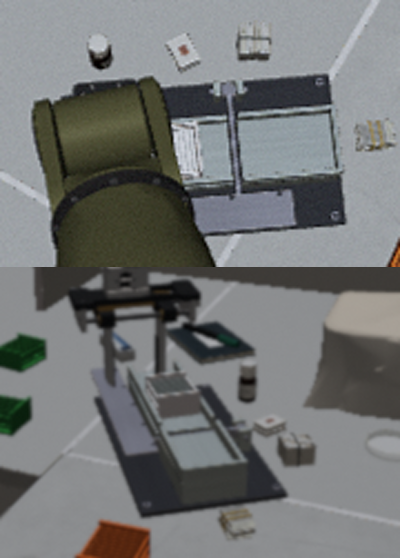

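The treadle is level and the gate bar is down. Pressing a little deeper, then pushing.

Call:
send_rows([
  {"dx": 0,"dy": 0,"dz": 3,"roll": 0,"jaw": -0.33},
  {"dx": 0,"dy": 0,"dz": 0,"roll": 0,"jaw": -0.33},
  {"dx": -6,"dy": 0,"dz": 0,"roll": 0,"jaw": -0.33},
  {"dx": -6,"dy": 0,"dz": 0,"roll": 0,"jaw": -0.33},
  {"dx": -6,"dy": 0,"dz": 0,"roll": 0,"jaw": -0.33},
  {"dx": -6,"dy": 0,"dz": 0,"roll": 0,"jaw": -0.33},
  {"dx": -6,"dy": 0,"dz": 0,"roll": 0,"jaw": -0.33},
  {"dx": -6,"dy": 0,"dz": 0,"roll": 0,"jaw": -0.33},
  {"dx": -6,"dy": 0,"dz": 0,"roll": 0,"jaw": -0.33},
  {"dx": -6,"dy": 0,"dz": 0,"roll": 0,"jaw": -0.33},
  {"dx": -6,"dy": 0,"dz": 0,"roll": 0,"jaw": -0.33},
  {"dx": -6,"dy": 0,"dz": 0,"roll": 0,"jaw": -0.33},
])

```text
time_s: 5.85
ee_pos: [0.555, 0.1099, 0.0499]
eef_rot: [3.141, -0.001, 1.668]
force: [-1.4, 5.6, 6.2]
grip_width: 0.0625
grip_force: 3.3
```

```bash
python3 rel.py 22 -38 48
```

```text
t 5.85 chute mm [-75.86 -36.95  49.88] yaw [ 3.14 -0.    1.67] w 0.06245364105184193 F [-5.74 -0.83  6.21] M [1.11 0.11 0.02]
need tool mm [-97.86  -1.06   1.82]
```

Call:
send_rows([
  {"dx": -7,"dy": 0,"dz": 0,"roll": 0,"jaw": -0.33},
  {"dx": -7,"dy": 0,"dz": 0,"roll": 0,"jaw": -0.33},
  {"dx": -7,"dy": 0,"dz": 0,"roll": 0,"jaw": -0.33},
  {"dx": -7,"dy": -1,"dz": 0,"roll": 0,"jaw": -0.33},
  {"dx": -7,"dy": 0,"dz": 0,"roll": 0,"jaw": -0.33},
  {"dx": -7,"dy": 0,"dz": 0,"roll": 0,"jaw": -0.33},
  {"dx": -7,"dy": 0,"dz": 0,"roll": 0,"jaw": -0.33},
  {"dx": -7,"dy": 0,"dz": 0,"roll": 0,"jaw": -0.33},
  {"dx": -7,"dy": 0,"dz": 0,"roll": 0,"jaw": -0.33},
  {"dx": -6,"dy": 0,"dz": 0,"roll": 0,"jaw": -0.33},
  {"dx": -5,"dy": 0,"dz": 0,"roll": 0,"jaw": -0.33},
  {"dx": 0,"dy": 0,"dz": 0,"roll": 0,"jaw": -0.33},
])

```text
time_s: 6.85
ee_pos: [0.5609, 0.0354, 0.0496]
eef_rot: [3.141, 0.001, 1.667]
force: [-0.3, -1.2, 4.0]
grip_width: 0.0625
grip_force: 2.1
```

```bash
python3 rel.py 22 -38 48; python3 - <<'E'
from h import *
a=cam('top')['frame'][110:230,240:420,::-1]; b=cam('side')['frame'][140:300,250:470,::-1]
a=cv2.resize(a,(400,267),interpolation=cv2.INTER_CUBIC); b=cv2.resize(b,(400,291),interpolation=cv2.INTER_CUBIC)
cv2.imwrite('pics/p3.png',np.vstack([a,b]))
E
```

```text
t 6.85 chute mm [ -1.12 -38.23  49.57] yaw [3.14 0.   1.67] w 0.06253987847189146 F [ 1.14 -0.45  4.01] M [-0.47  0.1   0.07]
need tool mm [-23.12   0.24   1.58]
```

View pics/p3.png

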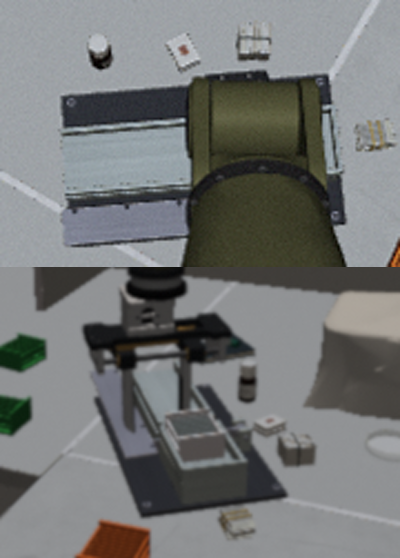

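The rack is upright and mostly past the gate. Another 24 mm to go, then a 3 mm back-off before lifting.

Call:
send_rows([
  {"dx": -4,"dy": 0,"dz": 0,"roll": 0,"jaw": -0.33},
  {"dx": -5,"dy": 0,"dz": 0,"roll": 0,"jaw": -0.33},
  {"dx": -5,"dy": 0,"dz": 0,"roll": 0,"jaw": -0.33},
  {"dx": -5,"dy": 0,"dz": 0,"roll": 0,"jaw": -0.33},
  {"dx": -4,"dy": 0,"dz": 0,"roll": 0,"jaw": -0.33},
  {"dx": -3,"dy": 0,"dz": 0,"roll": 0,"jaw": -0.33},
  {"dx": 0,"dy": 0,"dz": 0,"roll": 0,"jaw": -0.33},
  {"dx": 0,"dy": 0,"dz": 0,"roll": 0,"jaw": -0.33},
  {"dx": 2,"dy": 0,"dz": 0,"roll": 0,"jaw": -0.33},
  {"dx": 1,"dy": 0,"dz": 0,"roll": 0,"jaw": -0.33},
  {"dx": 0,"dy": 0,"dz": 0,"roll": 0,"jaw": -0.33},
])

```text
time_s: 7.87
ee_pos: [0.5631, 0.0137, 0.0495]
eef_rot: [3.141, 0.001, 1.668]
force: [0.4, -3.1, 3.9]
grip_width: 0.062
grip_force: 2.0
```

```bash
python3 rel.py 22 -38 110; python3 - <<'E'
from h import *
c=cam('side'); b=c['frame'][180:300,280:440,::-1]
cv2.imwrite('pics/p4.png',cv2.resize(b,(640,480),interpolation=cv2.INTER_CUBIC))
from rel import O,A
W=(cloud(c)-O)@A.T*1e3; m=(abs(W[...,1])<31)&(W[...,2]>65)&(W[...,2]<80)&(W[...,0]>-30)&(W[...,0]<115)
print(np.percentile(W[m],[2,50,98],axis=0))
E
```

```text
t 7.8667 chute mm [ 20.72 -38.17  49.5 ] yaw [3.14 0.   1.67] w 0.06198581761899921 F [3.16 0.06 3.85] M [-0.61 -0.02  0.08]
need tool mm [ -1.32   0.18 -60.5 ]
t 7.9167 chute mm [ 20.74 -38.16  49.48] yaw [3.14 0.   1.67] w 0.06267984218323595 F [ 3.25 -0.12  4.05] M [-0.63  0.01  0.01]Traceback (most recent call last):
  File "<stdin>", line 4, in <module>
  File "rel.py", line 10, in <module>
    rel([float(a) for a in sys.argv[1:4]])
    ~~~^^^^^^^^^^^^^^^^^^^^^^^^^^^^^^^^^^^
  File "rel.py", line 8, in rel
    print('need tool mm',R.T@(O+A.T@(np.array(t)/1e3)-o['ee_pos'])*1e3)
                                ~~~^^~~~~~~~~~~~~~~~~
ValueError: matmul: Input operand 1 has a mismatch in its core dimension 0, with gufunc signature (n?,k),(k,m?)->(n?,m?) (size 0 is different from 3)
```

View pics/p4.png

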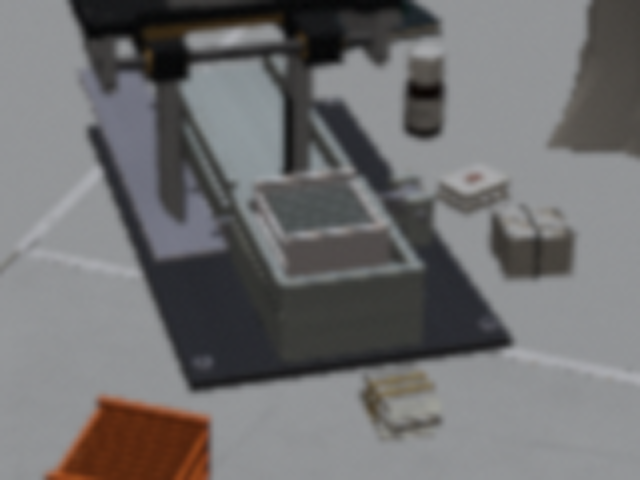

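The rack sits upright near the end stop with the pusher clear behind it, and the finger (x 13–29) is past the slot. Lifting straight up.

Call:
send_rows([
  {"dx": 0,"dy": 0,"dz": -5,"roll": 0,"jaw": -0.33},
  {"dx": 0,"dy": 0,"dz": -7,"roll": 0,"jaw": -0.33},
  {"dx": 0,"dy": 0,"dz": -7,"roll": 0,"jaw": -0.33},
  {"dx": 0,"dy": 0,"dz": -7,"roll": 0,"jaw": -0.33},
  {"dx": 0,"dy": 0,"dz": -7,"roll": 0,"jaw": -0.33},
  {"dx": 0,"dy": 0,"dz": -7,"roll": 0,"jaw": -0.33},
  {"dx": 0,"dy": 0,"dz": -7,"roll": 0,"jaw": -0.33},
  {"dx": 0,"dy": 0,"dz": -10,"roll": 0,"jaw": -0.33},
  {"dx": 0,"dy": 0,"dz": -20,"roll": 0,"jaw": -0.33},
  {"dx": 0,"dy": 0,"dz": -30,"roll": 0,"jaw": -0.33},
  {"dx": 0,"dy": 0,"dz": -30,"roll": 0,"jaw": -0.33},
  {"dx": 0,"dy": 0,"dz": -20,"roll": 0,"jaw": -0.33},
])

```text
time_s: 8.92
ee_pos: [0.5629, 0.0137, 0.2095]
eef_rot: [3.14, 0.0, 1.668]
force: [-0.6, -0.1, 0.4]
grip_width: 0.0623
grip_force: 0.0
```

Call:
send_rows([
  {"dx": -20,"dy": -20,"dz": 0,"roll": 0,"jaw": -0.33},
  {"dx": -25,"dy": -15,"dz": 0,"roll": 0,"jaw": -0.33},
  {"dx": -30,"dy": -10,"dz": 0,"roll": 0,"jaw": -0.33},
  {"dx": -30,"dy": -10,"dz": 0,"roll": 0,"jaw": -0.33},
  {"dx": -30,"dy": -10,"dz": 0,"roll": 0,"jaw": -0.33},
  {"dx": -30,"dy": -10,"dz": 0,"roll": 0,"jaw": -0.33},
  {"dx": -30,"dy": -10,"dz": 0,"roll": 0,"jaw": -0.33},
  {"dx": -30,"dy": -10,"dz": 0,"roll": 0,"jaw": -0.33},
  {"dx": -20,"dy": -10,"dz": 0,"roll": 0,"jaw": -0.33},
  {"dx": 0,"dy": 0,"dz": 0,"roll": 0,"jaw": -0.33},
])

```text
time_s: 9.75
ee_pos: [0.4806, -0.2432, 0.2064]
eef_rot: [-3.14, -0.0, 1.665]
force: [-0.1, 0.1, -0.2]
grip_width: 0.0624
grip_force: 0.0
```

```bash
python3 rel.py 22 -38 110; python3 - <<'E'
from h import *
O=np.array([.5991,.0380,0]);A=np.array([[.0965,-.9953,0],[.9953,.0965,0],[0,0,1]])
c=cam('top'); cv2.imwrite('pics/p5.png',cv2.resize(c['frame'][100:230,240:430,::-1],(760,520),interpolation=cv2.INTER_CUBIC))
W=(cloud(c)-O)@A.T*1e3; m=(abs(W[...,1])<31)&(W[...,2]>66)&(W[...,2]<82)&(W[...,0]>10)&(W[...,0]<125)
print('rack',np.percentile(W[m],[2,50,98],axis=0))
m=(W[...,1]>-66)&(W[...,1]<-60)&(W[...,2]>30)&(W[...,2]<120)&(W[...,0]>-190)&(W[...,0]<50)
print('treadle z',np.median(W[m],axis=0))
m=(abs(W[...,1])<25)&(abs(W[...,0])<2.5); print('bar z',np.nanpercentile(W[m][:,2],[10,50,90]))
E
```

```text
t 9.75 chute mm [ 268.43 -145.1   206.44] yaw [-3.14 -0.    1.66] w 0.062354595171470024 F [-0.13 -0.11 -0.17] M [ 0.01 -0.09  0.01]
need tool mm [246.72 106.52  96.36]
rack [[ 31.32503152 -30.34633701  66.36262132]
 [ 66.86287385  -0.42065937  70.64502765]
 [100.52188123  28.07614703  77.41944364]]
treadle z [-68.06671656 -63.03379039  95.45551268]
bar z [ 6.75357069 53.29638237 63.68982048]
```

View pics/p5.png

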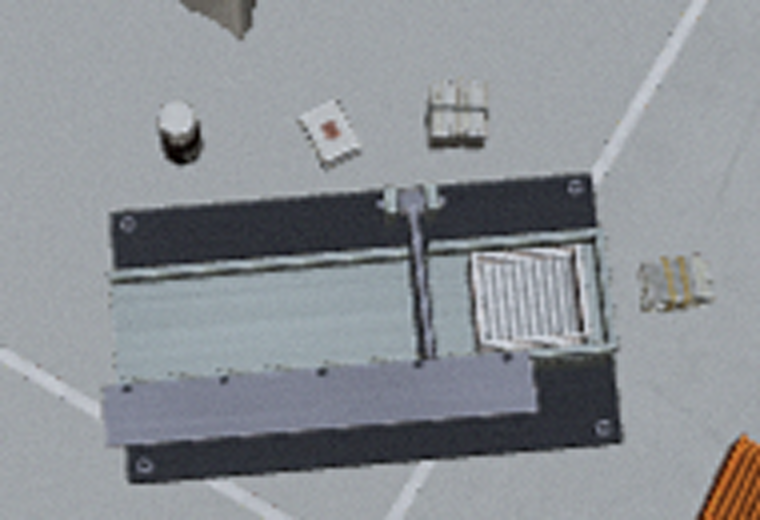

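The rack centre is at x≈66 mm, past the gate. The gate is closed (treadle at 95 mm), the bystanders have not moved, and the hand is clear.

```bash
python3 -c "from station import *; print(hand_in())"
```

```text
the job is handed in; nothing more can be done
None
```

The job is done and handed in at about 10 s: the rack stands upright past the gate (centre about 66 mm beyond it), the gate is fully up behind it, the hand is clear, and the other things look unmoved.

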